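# Scoop the grinding ball out of the shouldered jar

## Robot

A 7-joint arm with a two-finger parallel gripper is mounted at the origin on a cart in front of the work surface, level with it; the furniture and walls round the work are solid. World frame = base frame: x ahead of the robot, y to its left, z up, the work surface at z = 0. Lengths are in m, angles in rad, forces in N, time in s.
With the tool pointing down it reaches from about 0.4 to 0.875 m from the base axis. Payload 19.3 kg.
Tool frame: the origin (TCP) lies at the very end of the fingers, on their centre line; the grasp point (between the pads) lies 19 mm behind it; z points along the fingers, y is the line along which they close (so a half turn about z gives the same grasp; the last joint's range is limited). The gripper opens to 85 mm and grips with 20 to 120 N. Pads are 22 mm wide; open, the fingers measure 114 mm over their backs; the gripper's body (76 mm by 85 mm) begins 54 mm behind the grasp point. The pads swing forward as they close: fully open they stand 13 mm farther back than shut.
Start: joints at [1.194, 0.521, -0.036, 1.599, 0.021, 1.021, -0.113], TCP at [0.189, -0.596, 0.231] pointing down, gripper open.
Joint ranges: [-2.91, 2.91], [-0.3, 2.13], [-1.5, 1.42], [0.17, 2.43], [-1.26, 4.41], [0.16, 1.93], [-2.52, 2.52]. Speed limits (rad/s): [1.89, 1.89, 2.39, 2.39, 3.01, 3.01, 3.01].

## Interface

Orientations are given as a 3x3 rotation matrix whose columns are the frame's x, y, z axes.
In Python, from rig import robot gives the robot as it stands. The module is installed in compiled form; this text tells all that it offers.
- The arm moves only by the tool servo_tool, never from a script. Its argument "increments" is a list of rows, each a list of 2 entries, a list of its own where there are three numbers: the shift along the tool's x, y, z scaled (see below), then the turn, a rotation vector about the tool's x, y, z scaled (see below). A call has 1 to 20 rows; each row is the pose to reach, as a shift and turn from the pose commanded when the call began, along the tool's axes at that moment; what a row does not reach only later rows make up. The controller multiplies each number of a shift by 0.6 m and each number of a turn by pi/4 rad. A row lasts 1/10 s, in which the tool goes at most 50 mm and 8.59 degrees, less where a joint would pass 70% of its speed; a pose out of reach is approached as far as the arm can. A call with a number of a shift or a turn outside -1 to 1 is refused whole. A call with a gripper value outside its range is refused whole. "fingers" is the gripper's target within -1 to 1 (fully open at 1, half-way at 0, shut at -1), set as the call begins (left out, the last holds). The fingers move at their own pace and stop on an object; the grip force is fixed at half the most. Time passes only in rows, so rows that repeat a pose let the fingers close. It gives the time, the measured TCP pose, the force, the opening and the grip force at its end, in the units of the state.
- robot.get_state(): the state, without advancing time (a new reading comes with each control period).
- robot.capture(name): name is "scene" or "side" or "wrist"; returns (picture, depth): 400x640x3 uint8, blue, green, red; 400x640 float32, m along the optical axis (not along the pixel's ray), 0 where there is no reading.
- robot.camera_params(name): a dict with "fx", "fy", "cx", "cy" (pixels), "origin" and "attitude" of the camera in the world; the wrist camera has in their place "T_tool_cam" (4x4, takes a point from camera to tool coordinates, whose origin is the TCP and whose axes are the flange's). Camera axes: x right, y down, z forward; pixel columns grow to the right and rows downward; lengths in m; the calibration is good to about 2 mm. A picture is of the moment at which its call begins: read the wrist's pose just before it. camera_params takes no time and is no camera call.
- robot.close_job(): hands the job in; it is judged then, once.
Trained networks look in the newest picture that a camera, given by its name, has taken for a name from the list of things; names that differ only in an ending like _2 or _b are one class to them, and where a whole thing is asked for, a point or a joint stands for the part that bears it (a point fixed in the world has none). Each returns a list of dicts, best first, with "score" (0 to 1); they miss things now and then, are a little off and sometimes report something else, mostly with a low value. They report only what shows in the picture. A call takes as long as a camera call.
- robot.look_for(camera, label): "at" ([column, row] in pixels, amid what is visible of it).
- robot.mark_of(camera, label): "at" ([column, row] in pixels: a listed point, or the origin of a listed thing).
The state is a dict: "clock": time; "joint_pos": joint angles; "qd": joint speeds; "joint_efforts": joint torques, N m; "tool_pos": TCP position; "tcp_rot": TCP orientation; "ft_force": force on the tool from outside, world axes, zero at the start; "moment": the same for the moment, N m; "width": finger opening in m; "grasp_force": force on a finger pad.
Only numpy, scipy, OpenCV 4.12 (cv2) and the standard library are available. Lean on these libraries where they do the work, as an engineer would, in place of code of your own. Each camera call takes 0.05 s, during which the arm holds its last target. There are 200 camera calls.

## Task

Load the steel grinding cup with the white ceramic ball from the glass jar, without the gripper touching the ball. The blue-handled scoop is parked with its handle inside the white bay: draw it out by its bowl, stand it on its flat base on the open worktop well clear of the bay, let go and take it again by the handle; then angle it in through the jar's mouth, gather the ball in it, right it and lift the ball out in the scoop, and tip it into the cup. Finish with the scoop standing on its flat base on the worktop, out of the bay, the cup upright, and the bottle, mortar and steel die left alone.

Things in the scene. Friction and masses are not known exactly. Their poses are not given: they have to be found in the camera images.
- scoop: Loose steel scoop, blue handle, 0.18 kg, nearly all in the bowl: stands by itself on its flat underside. Origin: bowl's underside, on the centre line; z up when standing, +x to the open lip, y across. Bowl 46 mm wide (40 inside); flat floor 2.5 mm thick from x = -24 (back wall, 24 mm high) to +20 mm (lip); side walls 18 mm high from x = -24 to +17. No wall at the lip.
- handle (a point): Point on the centre line of the scoop's blue grip, scoop frame x -88, z 106 mm; scoop's axes. The handle leans back (to -x) 35 degrees from z: from its root (x -22, z 12) an 8 mm round steel neck 50 mm long, then the grip, 100 mm long, 16 mm across (along y), 12 mm thick; its end is 135 mm high at x = -108.
- lip (a point): Middle of the scoop's front lip, underside (scoop frame x +20 mm); scoop's axes. With the lip tilted down the ball rolls out of the bowl; with the lip tilted up 8 degrees or more it stays in.
- bay: White sheet-steel bay fixed to the worktop, closed at sides, back and top, open in front. Origin on the worktop within 5 mm of the parked scoop's; +x points out of the opening, z up. The parked scoop faces +x too (within 0.05 rad). Walls from x = -128 to -55 mm, 100 mm wide outside, 92 inside; roof from x = -128 to -52, 150 to 155 mm high, a 9 mm puck on it. Bowl and neck stand out in front; the grip is under the roof.
- jar: Clear glass jar fixed to the worktop. Origin: centre of its underside, z up. Inside 120 mm diameter, floor 6 mm above the worktop. Outside 128 mm diameter up to 48 mm height, then the shoulder draws in to a round mouth of 90 mm clear diameter; the shoulder's underside begins about 44 mm above the worktop at the wall; rim top 65 mm high.
- jar_mouth (a point): Centre of the jar's mouth, 62 mm above the worktop.
- ball: White polished ceramic ball, 28 mm diameter, 0.03 kg, slippery (friction about 0.25). Origin: its centre. Lies loose on the jar's floor on the side away from the robot (+x), 22 to 38 mm from the jar's axis. Pushed, it rolls until the wall stops it; a scoop lip pushed on along the floor gets under it there.
- cup: Loose open steel grinding cup, 74 mm outside and 66 mm inside diameter, 42 mm high, floor 6 mm thick, 0.5 kg. Origin: centre of its underside, z up.
- brown_bottle: Bystander: brown bottle with a black cap, 40 mm diameter, 74 mm high, origin at the centre of its underside.
- mortar: Bystander: grey-brown stone mortar, 62 mm diameter, 28 mm high, origin at the centre of its underside.
- die: Bystander: short steel cylinder with a hole in its top, 38 mm diameter, 36 mm high, origin at the centre of its underside.

How it is judged:
On the way, in this order (a step that is already met when the one before it is completed fails the run):
1. the scoop stands on its flat base on the worktop, at least 80 mm from where it was parked, let go (angle between scoop's own z axis and vertical below 0.12 rad and height (world z) of scoop between -0.004 and 0.006 m and contact force between the fingers and scoop below 0.1 N and horizontal distance between scoop and bay above 0.08 m), for 0.2 s.
2. the ball lies in the scoop, lifted clear above the jar's rim (height (world z) of ball above 0.078 m and x of ball in the frame of scoop between -0.024 and 0.02 m and z of ball in the frame of scoop between 0.01 and 0.024 m and contact force between scoop and ball above 0.02 N), for 0.2 s.
3. the ball lies in the cup (horizontal distance between ball and cup below 0.026 m and z of ball in the frame of cup between 0 and 0.035 m), for 0.2 s.
At the end, for the whole second after the job is handed in: Ball at rest in the cup (centre within 26 mm of its axis, under 35 mm above its underside), cup upright within 0.1 rad on the worktop; scoop standing on its flat base on the worktop (within 0.12 rad and 6 mm), 80 mm or more from its parking place, released (all of step 1 and all of step 3 and angle between cup's own z axis and vertical below 0.1 rad and height (world z) of cup below 0.005 m and linear speed of ball below 0.05 m/s and linear speed of scoop below 0.03 m/s); the robot touches nothing.
It fails at once if the gripper touches the ball (contact force between any of the fingers, the arm and ball above 0.3 N).
It fails at once if a bystander (bottle, mortar, die) is moved by more than 30 mm (distance of any of brown_bottle, mortar, die from where it was at the start of the episode above 0.03 m).
It fails at once if the cup is tipped by more than 0.4 rad (angle between cup's own z axis and vertical above 0.4 rad).
It also fails if it takes over 72 s, if anything falls off the work surface, if the arm or the gripper's body presses on something with over 40 N, if the wrist force passes 120 N, or if a joint passes its speed limit or range.

## Working session

There is one attempt and no reset: what is moved stays moved. The work goes in short steps, Python scripts to look and compute and a tool call to move; the robot and the scene stay as the last step left them, time stands still between calls to the robot, and variables do not carry over. Pictures are saved under pics/ and viewed, at most 10 in all, crops included, and the job is handed in when it is done.

Besides the shell and the picture viewer there is one more tool, called after ">>>" as name([rows], argument=value, ...), one row to a line, values as JSON. servo_tool: Moves the arm, as the interface text tells. Its arguments: {"type":"object","properties":{"increments":{"type":"array","items":{"type":"array"}},"fingers":{"type":"number"}},"required":["increments"]}

```bash
mkdir -p pics
cat > h.py <<'E'
import numpy as np, cv2
from rig import robot
def unproj(cam,uv,d):
    p=robot.camera_params(cam)
    c=np.array([(uv[0]-p["cx"])/p["fx"]*d,(uv[1]-p["cy"])/p["fy"]*d,d])
    if cam=="wrist":
        s=robot.get_state(); T=np.array(p["T_tool_cam"]); c=T[:3,:3]@c+T[:3,3]
        return np.array(s["tcp_rot"])@c+np.array(s["tool_pos"])
    return np.array(p["attitude"])@c+np.array(p["origin"])
def ray(cam,uv,z):
    a=unproj(cam,uv,0.);b=unproj(cam,uv,1.)
    return a+(b-a)*(z-a[2])/(b[2]-a[2])
E
python3 - <<'E'
from h import *
np.set_printoptions(precision=4,suppress=True)
s=robot.get_state();print(s["clock"],s["tool_pos"],s["tcp_rot"],s["width"])
for c in("scene","side"):
    im,d=robot.capture(c);cv2.imwrite(f"pics/{c}0.png",im);np.save(f"pics/{c}0.npy",d)
    p=robot.camera_params(c);print(c,p["origin"],p["attitude"],p["fx"])
    for l in["scoop","handle","lip","bay","jar","jar_mouth","ball","cup","brown_bottle","mortar","die"]:
        z={"lip":0,"handle":.106,"jar_mouth":.062,"ball":.02}.get(l,0)
        for r in robot.mark_of(c,l)[:2]: print(l,r["score"],np.array(r["at"]),ray(c,r["at"],z))
E
```

```text
0.0 [ 0.1886 -0.5955  0.2307] [[ 0.9533  0.302  -0.0005]
 [ 0.302  -0.9533  0.0011]
 [-0.0001 -0.0012 -1.    ]] 0.08550991237677594
scene [0.0023 0.6423 1.1543] [[-0.7711 -0.4967  0.3983]
 [-0.6366  0.5932 -0.4928]
 [ 0.0085 -0.6335 -0.7737]] 456.25147746384704
scoop 0.67 [374.6 189.8] [ 0.4829 -0.2336  0.    ]
handle 0.89 [396.6 154.5] [ 0.4709 -0.3212  0.106 ]
handle 0.69 [328.8 291.7] [0.3311 0.1999 0.106 ]
lip 0.92 [373.1 190.6] [ 0.4847 -0.2275  0.    ]
bay 0.58 [237.2 248.5] [0.6649 0.2195 0.    ]
jar 0.87 [269.1 285.6] [0.5058 0.2483 0.    ]
jar_mouth 0.84 [270.4 278.1] [0.4918 0.2508 0.062 ]
ball 0.41 [261.2 273.7] [0.5402 0.2422 0.02  ]
cup 0.78 [316.2 237.8] [0.5083 0.0383 0.    ]
brown_bottle 0.81 [287.5 183.8] [ 0.7223 -0.0674  0.    ]
brown_bottle 0.64 [399. 152.] [ 0.5187 -0.4346  0.    ]
mortar 0.78 [238.1 247.1] [0.6665 0.2143 0.    ]
die 0.72 [328.7 291.9] [0.3642 0.1559 0.    ]
die 0.52 [313.9 235.3] [0.5196 0.0357 0.    ]
side [0.2686 0.625  0.6787] [[-0.9216 -0.2635  0.2851]
 [-0.3875  0.5811 -0.7157]
 [ 0.0229 -0.77   -0.6376]] 398.5259955168089
scoop 0.68 [361.1 190.3] [ 0.4816 -0.2335  0.    ]
handle 0.78 [379.1 145.1] [ 0.4658 -0.3127  0.106 ]
lip 0.92 [354.3 192.8] [ 0.4953 -0.215   0.    ]
jar 0.56 [275.2 329.9] [0.497  0.2518 0.    ]
jar_mouth 0.61 [274.  309.7] [0.4974 0.2498 0.062 ]
jar_mouth 0.58 [356.3 313.5] [0.3569 0.1969 0.062 ]
ball 0.47 [259.1 317.9] [0.5304 0.2521 0.02  ]
brown_bottle 0.62 [260.  207.4] [ 0.7007 -0.0539  0.    ]
mortar 0.85 [206.4 289.8] [0.6724 0.2251 0.    ]
die 0.87 [355.2 312.2] [0.3688 0.1519 0.    ]
die 0.2 [255.6 316.7] [0.546  0.2411 0.    ]
```

View pics/scene0.png

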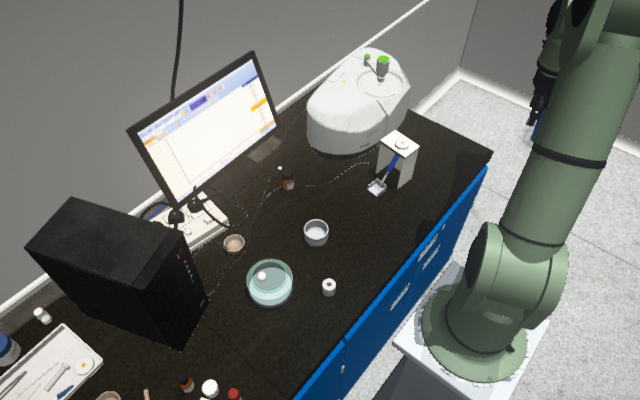

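View pics/side0.png

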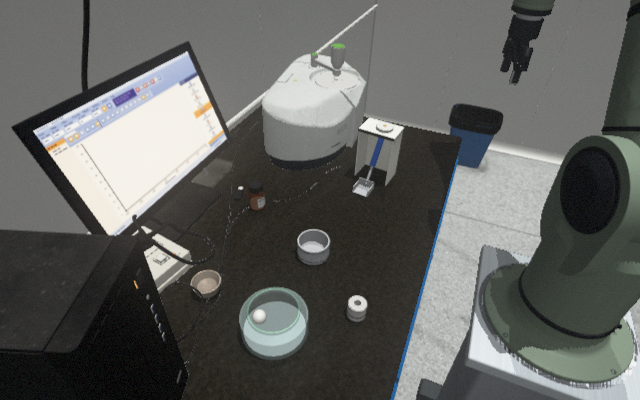

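Scene view: the bay is at (400,150) with the scoop bowl at (375,190). The cup is at (316,232), the jar at (270,283) with the ball at (262,275), and the die at (329,287). The side view agrees, with the bowl at (362,187). Next I'll refine these positions from depth.

```bash
cat >> h.py <<'E'
def cloud(cam,d):
    p=robot.camera_params(cam);v,u=np.mgrid[:400,:640]
    c=np.stack([(u-p["cx"])/p["fx"]*d,(v-p["cy"])/p["fy"]*d,d],-1)
    return c@np.array(p["attitude"]).T+np.array(p["origin"])
def circ(P):
    A=np.c_[2*P[:,:2],np.ones(len(P))];s=np.linalg.lstsq(A,(P[:,:2]**2).sum(1),rcond=None)[0]
    return s[:2],np.sqrt(s[2]+s[:2]@s[:2])
E
python3 - <<'E'
from h import *
np.set_printoptions(precision=4,suppress=True)
for c in("scene","side"):
    d=np.load(f"pics/{c}0.npy");P=cloud(c,d);ok=d>0
    def sel(x,y,r,z0,z1): return P[ok&(np.hypot(P[...,0]-x,P[...,1]-y)<r)&(P[...,2]>z0)&(P[...,2]<z1)]
    q=sel(.47,-.33,.09,.14,.158);r=cv2.minAreaRect(q[:,:2].astype(np.float32)*1000)
    print(c,"roof",len(q),r,np.median(q[:,2]))
    q=sel(.485,-.23,.045,.006,.03);r=cv2.minAreaRect(q[:,:2].astype(np.float32)*1000);print("bowl",len(q),r,q.max(0),q.min(0))
    q=sel(.508,.038,.05,.037,.046);print("cup rim",len(q),circ(q))
    q=sel(.50,.25,.065,.055,.07);print("jar rim",len(q),circ(q) if len(q)>5 else 0)
    q=sel(.535,.247,.04,.02,.04);print("ball",len(q),q.mean(0) if len(q) else 0)
    q=sel(.367,.153,.03,.033,.04);print("die",len(q),q.mean(0))
    t=sel(.5,-.1,.05,-.02,.02);print("table",np.median(t[:,2]))
E
```

```text
scene roof 424 ((472.058837890625, -325.2041931152344), (79.30901336669922, 106.59347534179688), 83.11699676513672) 0.15510324006454468
bowl 126 ((484.2279052734375, -236.11026000976562), (72.35366821289062, 69.09465789794922), 67.49213409423828) [ 0.5273 -0.1946  0.03  ] [ 0.455  -0.2714  0.006 ]
cup rim 120 (array([0.5116, 0.0353]), np.float64(0.03503027232322168))
jar rim 351 (array([0.4994, 0.2494]), np.float64(0.049064539762213207))
ball 101 [0.5372 0.2433 0.0288]
die 109 [0.3675 0.1525 0.0365]
table 0.00021758339879629496
side roof 502 ((470.3970642089844, -322.2898864746094), (80.52648162841797, 102.50377655029297), 82.70555877685547) 0.1546158074458897
bowl 150 ((478.6353759765625, -242.78250122070312), (52.309906005859375, 46.625423431396484), 84.37872314453125) [ 0.5038 -0.2162  0.0299] [ 0.455  -0.2691  0.0061]
cup rim 215 (array([0.5109, 0.0378]), np.float64(0.034758225969525866))
jar rim 646 (array([0.499 , 0.2509]), np.float64(0.04760779091754229))
ball 215 [0.5363 0.2437 0.028 ]
die 214 [0.3677 0.1544 0.0358]
table -0.0007467197878527898
```

```bash
cat >> h.py <<'E'
from scipy.spatial.transform import Rotation as Ro
np.set_printoptions(precision=4,suppress=True)
def inc(p,R,p0=None,R0=None):
    """shift/turn numbers from pose (p0,R0; default measured) to (p,R)"""
    s=robot.get_state()
    p0=np.array(s["tool_pos"]) if p0 is None else p0; R0=np.array(s["tcp_rot"]) if R0 is None else R0
    sh=R0.T@(np.array(p)-p0)/.6; tu=Ro.from_matrix(R0.T@R).as_rotvec()/(np.pi/4)
    n=max(np.linalg.norm(sh)*.6/.05,np.linalg.norm(tu)*45/8.59)
    print("shift",np.round(sh,4).tolist(),"turn",np.round(tu,4).tolist(),"rows>=%.1f"%n, "" if max(abs(sh).max(),abs(tu).max())<1 else "TOO BIG")
    return sh,tu
def rot(yaw,lean,flip=1):
    """tool y = flip*scoop y at yaw; tool z leans 'lean' towards scoop +x (deg)"""
    y,l=np.radians([yaw,lean]);xs=np.array([np.cos(y),np.sin(y),0]);ys=np.array([-np.sin(y),np.cos(y),0])*flip
    z=xs*np.sin(l)-np.array([0,0,np.cos(l)]);return np.c_[np.cross(ys,z),ys,z]
def sc(p,yaw,loc):
    y=np.radians(yaw);return np.array([p[0]+np.cos(y)*loc[0]-np.sin(y)*loc[1],p[1]+np.sin(y)*loc[0]+np.cos(y)*loc[1],loc[2]])
E
python3 - <<'E'
from h import *
s=robot.get_state();R0=np.array(s["tcp_rot"]);R=rot(83,-12,-1)
t=np.array([.49,-.18,.2])
h=R0@Ro.from_rotvec(Ro.from_matrix(R0.T@R).as_rotvec()/2).as_matrix()
inc([.40,-.25,.28],h); inc(t,R,np.array([.40,-.25,.28]),h)
print(s["joint_pos"])
E
```

```text
shift [0.5097, -0.4431, -0.0812] turn [-0.0761, -0.1185, -0.7242] rows>=8.2 
shift [0.1986, 0.0367, 0.1144] turn [-0.0761, -0.1185, -0.7242] rows>=3.9 
[ 1.1938  0.5214 -0.0363  1.5995  0.0212  1.0211 -0.1128]
```

>>> servo_tool([
  [[0.51, -0.443, -0.081], [-0.076, -0.118, -0.724]],
  [[0.51, -0.443, -0.081], [-0.076, -0.118, -0.724]],
  [[0.51, -0.443, -0.081], [-0.076, -0.118, -0.724]],
  [[0.51, -0.443, -0.081], [-0.076, -0.118, -0.724]],
  [[0.51, -0.443, -0.081], [-0.076, -0.118, -0.724]],
  [[0.51, -0.443, -0.081], [-0.076, -0.118, -0.724]],
  [[0.51, -0.443, -0.081], [-0.076, -0.118, -0.724]],
  [[0.51, -0.443, -0.081], [-0.076, -0.118, -0.724]],
  [[0.51, -0.443, -0.081], [-0.076, -0.118, -0.724]],
  [[0.51, -0.443, -0.081], [-0.076, -0.118, -0.724]],
], fingers=1)

```text
clock: 2.2
tool_pos: [0.4011, -0.2488, 0.2802]
tcp_rot: [[0.636, 0.771, -0.042], [0.765, -0.636, -0.1], [-0.104, 0.031, -0.994]]
ft_force: [-1.1, -0.7, -0.7]
width: 0.0855
grasp_force: 0.0
```

>>> servo_tool([
  [[0.199, 0.037, 0.114], [-0.076, -0.118, -0.724]],
  [[0.199, 0.037, 0.114], [-0.076, -0.118, -0.724]],
  [[0.199, 0.037, 0.114], [-0.076, -0.118, -0.724]],
  [[0.199, 0.037, 0.114], [-0.076, -0.118, -0.724]],
  [[0.199, 0.037, 0.114], [-0.076, -0.118, -0.724]],
  [[0.199, 0.037, 0.114], [-0.076, -0.118, -0.724]],
  [[0.199, 0.037, 0.114], [-0.076, -0.118, -0.724]],
])

```text
clock: 2.9
tool_pos: [0.49, -0.1815, 0.2007]
tcp_rot: [[0.125, 0.992, -0.025], [0.97, -0.128, -0.206], [-0.207, 0.001, -0.978]]
ft_force: [-0.9, 0.1, -0.2]
width: 0.0857
grasp_force: 0.0
```

Run:
```python
from h import *
s=robot.get_state();print(s["clock"],s["tool_pos"],s["joint_pos"])
im,d=robot.capture("wrist");cv2.imwrite("pics/w1.png",im);np.save("pics/w1.npy",d)
for l in["scoop","lip","handle"]:
    for r in robot.mark_of("wrist",l)[:2]:
        u,v=map(int,r["at"]);print(l,r["score"],r["at"],ray("wrist",r["at"],.106 if l=="handle" else 0))
inc(sc((.482,-.234),83,(0,0,.003)),rot(83,-12,-1))
```

```text
2.9 [ 0.49   -0.1815  0.2007] [ 0.4237  0.4141 -0.4084  1.9205  0.4736  0.9115 -0.3901]
scoop 0.98 [317.0, 182.4] [ 0.4795 -0.2352  0.    ]
lip 0.56 [318.7, 165.6] [ 0.4843 -0.2141  0.    ]
handle 0.82 [319.9, 307.4] [ 0.4722 -0.3237  0.106 ]
shift [-0.02, -0.0031, 0.3408] turn [0.0007, -0.0008, -0.0031] rows>=4.1
```

View pics/w1.png

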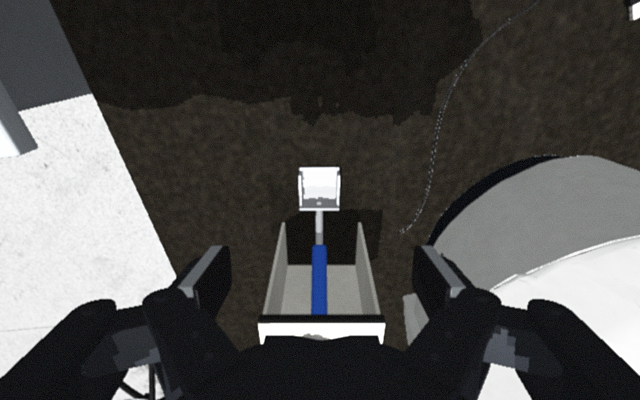

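The wrist view shows the bowl centred at (319,188), with the blue handle running down to the bay roof at (320,325). That matches the estimate, so I'll go down and grip.

>>> servo_tool([
  [[-0.02, -0.004, 0.08], [0, 0, -0.003]],
  [[-0.02, -0.004, 0.16], [0, 0, -0.003]],
  [[-0.02, -0.004, 0.24], [0, 0, -0.003]],
  [[-0.02, -0.004, 0.3], [0, 0, -0.003]],
  [[-0.02, -0.004, 0.32], [0, 0, -0.003]],
  [[-0.02, -0.004, 0.34], [0, 0, -0.003]],
  [[-0.02, -0.004, 0.34], [0, 0, -0.003]],
  [[-0.02, -0.004, 0.34], [0, 0, -0.003]],
])

```text
clock: 3.9
tool_pos: [0.4824, -0.2332, 0.0043]
tcp_rot: [[0.117, 0.993, -0.023], [0.971, -0.12, -0.206], [-0.207, 0.002, -0.978]]
ft_force: [-0.2, -0.1, -0.5]
width: 0.0854
grasp_force: 0.0
```

>>> servo_tool([
  [[0, 0, 0], [0, 0, 0]],
  [[0, 0, 0], [0, 0, 0]],
  [[0, 0, 0], [0, 0, 0]],
  [[0, 0, 0], [0, 0, 0]],
  [[0, 0, 0], [0, 0, 0]],
  [[0, 0, 0], [0, 0, 0]],
  [[0, 0, 0], [0, 0, 0]],
  [[0, 0, 0], [0, 0, 0]],
], fingers=-1)

```text
clock: 4.7
tool_pos: [0.4819, -0.2333, 0.004]
tcp_rot: [[0.118, 0.993, -0.024], [0.971, -0.12, -0.206], [-0.208, 0.001, -0.978]]
ft_force: [-1.8, 3.1, 16.3]
width: 0.0445
grasp_force: 59.4
```

Run:
```python
from h import *
s=robot.get_state();p=np.array(s["tool_pos"]);R=np.array(s["tcp_rot"])
up=p+[0,0,.004];inc(up,R)
a=up+.15*np.array([np.cos(np.radians(83)),np.sin(np.radians(83)),0]);inc(a,R)
Rz=lambda d:Ro.from_euler('z',d,degrees=True).as_matrix()
b=np.array([.53,-.11,.034]);R1=Rz(-41.5)@R;R2=Rz(-83)@R
inc(b,R1,a,R);inc([.56,-.12,.014],R2,b,R1)
```

```text
shift [-0.0014, 0.0, -0.0065] turn [0.0, 0.0, 0.0] rows>=0.1 
shift [0.2432, 0.0005, -0.0584] turn [0.0, 0.0, 0.0] rows>=3.0 
shift [-0.0446, 0.0544, -0.0348] turn [0.1915, -0.0008, 0.9021] rows>=4.8 
shift [0.0327, 0.0456, 0.0272] turn [0.1915, -0.0008, 0.9021] rows>=4.8
```

>>> servo_tool([
  [[-0.001, 0, -0.0065], [0, 0, 0]],
  [[0.03, 0, -0.013], [0, 0, 0]],
  [[0.06, 0, -0.019], [0, 0, 0]],
  [[0.1, 0, -0.028], [0, 0, 0]],
  [[0.14, 0, -0.036], [0, 0, 0]],
  [[0.18, 0, -0.045], [0, 0, 0]],
  [[0.22, 0, -0.053], [0, 0, 0]],
  [[0.243, 0, -0.058], [0, 0, 0]],
  [[0.243, 0, -0.058], [0, 0, 0]],
])

```text
clock: 5.6
tool_pos: [0.5, -0.0826, 0.007]
tcp_rot: [[0.115, 0.993, -0.024], [0.972, -0.117, -0.205], [-0.206, 0.0, -0.979]]
ft_force: [-0.0, 0.1, -1.1]
width: 0.0445
grasp_force: 62.1
```

>>> servo_tool([
  [[-0.02, 0.02, -0.0348], [0.048, 0, 0.226]],
  [[-0.03, 0.03, -0.0348], [0.08, 0, 0.376]],
  [[-0.0446, 0.0544, -0.0348], [0.112, 0, 0.526]],
  [[-0.0446, 0.0544, -0.0348], [0.144, 0, 0.676]],
  [[-0.0446, 0.0544, -0.0348], [0.176, 0, 0.826]],
  [[-0.0446, 0.0544, -0.0348], [0.1915, 0, 0.902]],
  [[-0.0446, 0.0544, -0.0348], [0.1915, 0, 0.902]],
])

```text
clock: 6.3
tool_pos: [0.5291, -0.1116, 0.0328]
tcp_rot: [[0.733, 0.662, -0.156], [0.648, -0.749, -0.138], [-0.208, -0.0, -0.978]]
ft_force: [-0.2, -0.8, -1.6]
width: 0.0445
grasp_force: 62.2
```

>>> servo_tool([
  [[0.0327, 0.0456, 0.0272], [0.048, 0, 0.15]],
  [[0.0327, 0.0456, 0.0272], [0.064, 0, 0.3]],
  [[0.0327, 0.0456, 0.0272], [0.096, 0, 0.45]],
  [[0.0327, 0.0456, 0.0272], [0.128, 0, 0.6]],
  [[0.0327, 0.0456, 0.0272], [0.16, 0, 0.75]],
  [[0.0327, 0.0456, 0.0272], [0.1915, 0, 0.902]],
  [[0.0327, 0.0456, 0.0272], [0.1915, 0, 0.902]],
  [[0.0327, 0.0456, 0.0272], [0.1915, 0, 0.902]],
  [[0.0327, 0.0456, 0.0272], [0.1915, 0, 0.902]],
])

```text
clock: 7.2
tool_pos: [0.5592, -0.1199, 0.0128]
tcp_rot: [[0.978, 0.006, -0.208], [0.006, -1.0, -0.0], [-0.208, -0.001, -0.978]]
ft_force: [-0.1, -0.9, -1.9]
width: 0.0442
grasp_force: 62.4
```

Run:
```python
from h import *
s=robot.get_state();p=np.array(s["tool_pos"]);R=np.array(s["tcp_rot"]);print(s["clock"],p,R,s["joint_pos"],s["ft_force"],s["width"])
im,d=robot.capture("side");cv2.imwrite("pics/s2.png",cv2.resize(im[60:300,200:520],None,fx=2,fy=2));np.save("pics/s2.npy",d)
inc(p+[0,0,-.011],R)
```

```text
7.2 [ 0.5592 -0.1199  0.0128] [[ 0.9781  0.0061 -0.2079]
 [ 0.0062 -1.     -0.0005]
 [-0.2079 -0.0008 -0.9782]] [ 0.1561  0.8329 -0.0916  1.6865  0.1164  0.8368 -1.5645] [-0.1343 -0.8553 -1.8885] 0.044179144896840855
shift [0.0038, 0.0001, 0.0179] turn [-0.0001, 0.0, -0.0009] rows>=0.2
```

View pics/s2.png

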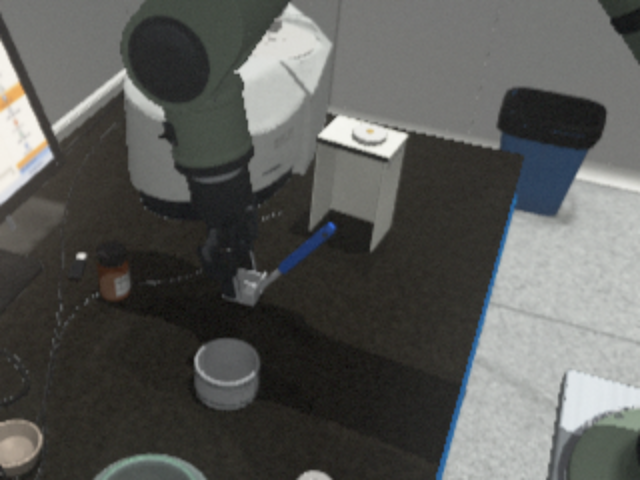

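The scoop (crop at 250,285) is held level with its handle (300,250) pointing back toward the robot. It's clear of the bay and the cup. I'll lower it and release.

>>> servo_tool([
  [[0.001, 0, 0.005], [0, 0, 0]],
  [[0.002, 0, 0.01], [0, 0, 0]],
  [[0.003, 0, 0.014], [0, 0, 0]],
  [[0.003, 0, 0.014], [0, 0, 0]],
  [[0.003, 0, 0.014], [0, 0, 0]],
])

```text
clock: 7.75
tool_pos: [0.5592, -0.12, 0.0041]
tcp_rot: [[0.978, 0.003, -0.208], [0.003, -1.0, 0.0], [-0.208, -0.001, -0.978]]
ft_force: [-1.5, 1.4, 0.4]
width: 0.0441
grasp_force: 62.7
```

>>> servo_tool([
  [[0, 0, 0], [0, 0, 0]],
  [[0, 0, 0], [0, 0, 0]],
  [[0, 0, 0], [0, 0, 0]],
  [[0, 0, 0], [0, 0, 0]],
  [[0, 0, 0], [0, 0, 0]],
  [[0, 0, 0], [0, 0, 0]],
], fingers=1)

```text
clock: 8.35
tool_pos: [0.5593, -0.12, 0.0042]
tcp_rot: [[0.978, 0.002, -0.208], [0.002, -1.0, 0.0], [-0.208, -0.001, -0.978]]
ft_force: [-0.1, -0.3, -0.7]
width: 0.0854
grasp_force: 0.0
```

>>> servo_tool([
  [[0, 0, -0.08], [0, 0, 0]],
  [[0, 0, -0.16], [0, 0, 0]],
  [[0, 0, -0.24], [0, 0, 0]],
  [[0, 0, -0.32], [0, 0, 0]],
  [[0, 0, -0.37], [0, 0, 0]],
  [[0, 0, -0.37], [0, 0, 0]],
])

```text
clock: 8.95
tool_pos: [0.6076, -0.1202, 0.2256]
tcp_rot: [[0.98, 0.002, -0.201], [0.002, -1.0, -0.001], [-0.201, 0.0, -0.98]]
ft_force: [-0.5, 0.8, -0.1]
width: 0.0856
grasp_force: 0.0
```

Run:
```python
from h import *
s=robot.get_state();print(s["clock"],s["tool_pos"])
for c in("wrist","scene","side"):
    im,d=robot.capture(c);cv2.imwrite(f"pics/{c}3.png",im);np.save(f"pics/{c}3.npy",d)
    for l in["scoop","lip","handle"]:
        for r in robot.mark_of(c,l)[:1]: print(c,l,r["score"],r["at"],ray(c,r["at"],.106 if l=="handle" else 0))
    if c!="wrist": P=cloud(c,d)
    else:
        p=robot.camera_params(c);T=np.array(p["T_tool_cam"]);v,u=np.mgrid[:400,:640]
        q=np.stack([(u-p["cx"])/p["fx"]*d,(v-p["cy"])/p["fy"]*d,d],-1)@T[:3,:3].T+T[:3,3]
        P=q@np.array(s["tcp_rot"]).T+np.array(s["tool_pos"])
    b=im.astype(int);m=(d>0)&(b[...,0]>b[...,2]+50)&(abs(P[...,1]+.12)<.06)&(abs(P[...,0]-.47)<.07)&(P[...,2]>.03)
    q=P[m];
    if len(q)>20:
        vt=np.linalg.svd(q-q.mean(0))[2][0];print(c,len(q),q.mean(0),q.min(0),q.max(0),vt)
```

```text
8.95 [ 0.6076 -0.1202  0.2256]
wrist scoop 0.81 [321.1, 171.7] [ 0.5562 -0.1203  0.    ]
wrist lip 0.57 [322.0, 155.6] [ 0.5765 -0.1213  0.    ]
wrist handle 0.96 [321.3, 285.5] [ 0.4711 -0.121   0.106 ]
wrist 1326 [ 0.4797 -0.1202  0.1007] [ 0.4489 -0.1283  0.0568] [ 0.51   -0.1123  0.1378] [-0.5747  0.0028  0.8184]
scene scoop 0.57 [260.7, 274.0] [0.5501 0.2367 0.    ]
scene lip 0.65 [329.0, 195.4] [ 0.5839 -0.1175  0.    ]
scene handle 0.54 [361.1, 190.9] [ 0.4675 -0.1235  0.106 ]
scene 92 [ 0.474  -0.1162  0.1035] [ 0.4451 -0.1271  0.0498] [ 0.509  -0.11    0.1429] [ 0.5791  0.0305 -0.8147]
side scoop 0.75 [319.8, 205.1] [ 0.5618 -0.1271  0.    ]
side lip 0.64 [312.1, 206.1] [ 0.5787 -0.1149  0.    ]
side handle 0.64 [356.4, 185.8] [ 0.464  -0.1114  0.106 ]
side 166 [ 0.4747 -0.1131  0.0992] [ 0.4454 -0.1256  0.0535] [ 0.5061 -0.1085  0.1368] [ 0.5703  0.0255 -0.821 ]
```

Run:
```python
from h import *
t=np.array([.4705,-.1205,.22]);B=rot(0,0,-1)
Z=lambda a:B@Ro.from_euler('z',-a,degrees=True).as_matrix()
inc(t,Z(45));print(Z(180)-rot(0,0,1))
```

```text
shift [-0.2195, 0.0003, 0.0487] turn [-0.1052, 0.2529, -0.9933] rows>=5.4 
[[0. 0. 0.]
 [0. 0. 0.]
 [0. 0. 0.]]
```

>>> servo_tool([
  [[-0.22, 0, 0.049], [-0.105, 0.253, -0.993]],
  [[-0.22, 0, 0.049], [-0.105, 0.253, -0.993]],
  [[-0.22, 0, 0.049], [-0.105, 0.253, -0.993]],
  [[-0.22, 0, 0.049], [-0.105, 0.253, -0.993]],
  [[-0.22, 0, 0.049], [-0.105, 0.253, -0.993]],
  [[-0.22, 0, 0.049], [-0.105, 0.253, -0.993]],
])

```text
clock: 10.15
tool_pos: [0.4698, -0.1206, 0.2205]
tcp_rot: [[0.703, 0.711, 0.002], [0.711, -0.703, -0.0], [0.002, 0.002, -1.0]]
ft_force: [0.0, -0.2, 0.3]
width: 0.0855
grasp_force: 0.0
```

>>> servo_tool([
  [[0, 0, 0], [0, 0, -1]],
  [[0, 0, 0], [0, 0, -1]],
  [[0, 0, 0], [0, 0, -1]],
  [[0, 0, 0], [0, 0, -1]],
  [[0, 0, 0], [0, 0, -1]],
  [[0, 0, 0], [0, 0, -1]],
])

```text
clock: 10.75
tool_pos: [0.4702, -0.1204, 0.2201]
tcp_rot: [[-0.005, 1.0, 0.0], [1.0, 0.005, 0.0], [0.0, 0.0, -1.0]]
ft_force: [0.7, 0.4, -0.5]
width: 0.0855
grasp_force: 0.0
```

>>> servo_tool([
  [[0, 0, 0], [0, 0, -1]],
  [[0, 0, 0], [0, 0, -1]],
  [[0, 0, 0], [0, 0, -1]],
  [[0, 0, 0], [0, 0, -1]],
  [[0, 0, 0], [0, 0, -1]],
  [[0, 0, 0], [0, 0, -1]],
])

```text
clock: 11.35
tool_pos: [0.4702, -0.1204, 0.2201]
tcp_rot: [[-0.711, 0.703, 0.0], [0.703, 0.711, 0.0], [-0.0, 0.0, -1.0]]
ft_force: [-0.1, -0.0, -0.4]
width: 0.0855
grasp_force: 0.0
```

>>> servo_tool([
  [[0, 0, 0], [0, 0, -1]],
  [[0, 0, 0], [0, 0, -1]],
  [[0, 0, 0], [0, 0, -1]],
  [[0, 0, 0], [0, 0, -1]],
  [[0, 0, 0], [0, 0, -1]],
  [[0, 0, 0], [0, 0, -1]],
  [[0, 0, 0], [0, 0, -1]],
])

```text
clock: 12.05
tool_pos: [0.4702, -0.1205, 0.22]
tcp_rot: [[-1.0, 0.0, 0.0], [0.0, 1.0, 0.0], [-0.0, 0.0, -1.0]]
ft_force: [0.1, -0.0, 0.0]
width: 0.0857
grasp_force: 0.0
```

Run:
```python
from h import *
s=robot.get_state();print(s["clock"],s["tool_pos"],s["tcp_rot"],s["joint_pos"])
inc([.4705,-.1205,.087],rot(0,0,1))
```

```text
12.05 [ 0.4702 -0.1205  0.22  ] [[-1.      0.0002  0.0004]
 [ 0.0002  1.      0.0002]
 [-0.0004  0.0002 -1.    ]] [ 0.7656  0.4118 -0.817   1.9409  0.3685  0.9432  1.34  ]
shift [-0.0005, -0.0001, 0.2217] turn [0.0003, 0.0005, -0.0002] rows>=2.7
```

>>> servo_tool([
  [[0, 0, 0.08], [0, 0, 0]],
  [[0, 0, 0.15], [0, 0, 0]],
  [[0, 0, 0.2], [0, 0, 0]],
  [[0, 0, 0.222], [0, 0, 0]],
  [[0, 0, 0.222], [0, 0, 0]],
])

```text
clock: 12.55
tool_pos: [0.4698, -0.12, 0.086]
tcp_rot: [[-1.0, 0.001, -0.002], [0.001, 1.0, 0.001], [0.002, 0.001, -1.0]]
ft_force: [-0.2, -0.4, 0.6]
width: 0.0854
grasp_force: 0.0
```

>>> servo_tool([
  [[0, 0, 0], [0, 0, 0]],
  [[0, 0, 0], [0, 0, 0]],
  [[0, 0, 0], [0, 0, 0]],
  [[0, 0, 0], [0, 0, 0]],
  [[0, 0, 0], [0, 0, 0]],
  [[0, 0, 0], [0, 0, 0]],
  [[0, 0, 0], [0, 0, 0]],
  [[0, 0, 0], [0, 0, 0]],
  [[0, 0, 0], [0, 0, 0]],
  [[0, 0, 0], [0, 0, 0]],
], fingers=-1)

```text
clock: 13.55
tool_pos: [0.4702, -0.1204, 0.0873]
tcp_rot: [[-1.0, 0.0, 0.0], [0.0, 1.0, -0.0], [-0.0, -0.0, -1.0]]
ft_force: [-4.2, -0.3, 10.1]
width: 0.015
grasp_force: 58.6
```

Run:
```python
from h import *
from scipy.optimize import least_squares
for c,n in(("scene",0),("side",0),("scene",3),("side",3)):
    d=np.load(f"pics/{c}{n}.npy");im=cv2.imread(f"pics/{c}{n}.png").astype(int);P=cloud(c,d)
    m=(d>0)&(np.hypot(P[...,0]-.535,P[...,1]-.245)<.025)&(im.min(-1)>190)&(P[...,2]>.01)
    v,u=np.nonzero(m);q=P[m]
    if len(q)<8: print(c,n,len(q));continue
    f=least_squares(lambda x:np.linalg.norm(q-x,axis=1)-.014,[.537,.243,.02],loss="soft_l1",f_scale=.002)
    print(c,n,len(q),f.x,"ray at z=.02:",ray(c,[(u.min()+u.max())/2,(v.min()+v.max())/2],.02),u.min(),u.max(),v.min(),v.max())
```

```text
scene 0 57 [0.5348 0.2461 0.0218] ray at z=.02: [0.5367 0.2446 0.02  ] 258 265 271 279
side 0 93 [0.5329 0.2487 0.0198] ray at z=.02: [0.5348 0.2445 0.02  ] 254 264 309 319
scene 3 58 [0.5348 0.2467 0.0214] ray at z=.02: [0.5367 0.2446 0.02  ] 258 265 271 279
side 3 93 [0.5335 0.2489 0.0199] ray at z=.02: [0.5348 0.2445 0.02  ] 254 264 309 319
```

```bash
cat >> h.py <<'E'
J=np.array([.499,.2502]); TS=np.array([-.0888,0,.0873])
def tool(S,th,yaw=0):
    """tool pose for scoop origin S (world), lip-down th deg"""
    Rs=Ro.from_euler('zy',[yaw,th],degrees=True).as_matrix();return np.array(S)+Rs@TS, Rs@rot(0,0,1)
def chain(L,start=None):
    """relative numbers, all from the start pose, for scoop poses (S,th)"""
    p0,R0=start if start else (None,None)
    for S,th in L: inc(*tool(S,th),p0,R0)
E
python3 - <<'E'
from h import *
A=[.559,-.1205,.10];B=[.497,.2485,.12]
chain([(A,0)]);chain([(B,35)],tool(A,0))
E
```

```text
shift [-0.0001, -0.0002, -0.1667] turn [-0.0004, 0.0005, -0.0004] rows>=2.0 
shift [-0.0069, 0.615, -0.0919] turn [0.0, 0.7778, 0.0] rows>=7.5
```

>>> servo_tool([
  [[0, 0, -0.01], [0, 0, 0]],
  [[0, 0, -0.05], [0, 0, 0]],
  [[0, 0, -0.1], [0, 0, 0]],
  [[0, 0, -0.15], [0, 0, 0]],
  [[0, 0, -0.167], [0, 0, 0]],
  [[0, 0, -0.167], [0, 0, 0]],
])

```text
clock: 14.15
tool_pos: [0.4707, -0.1207, 0.1881]
tcp_rot: [[-1.0, 0.001, 0.002], [0.001, 1.0, -0.001], [-0.002, -0.001, -1.0]]
ft_force: [-0.0, -0.5, -2.6]
width: 0.0153
grasp_force: 58.7
```

>>> servo_tool([
  [[-0.001, 0.05, -0.02], [0, 0.05, 0]],
  [[-0.001, 0.12, -0.04], [0, 0.15, 0]],
  [[-0.002, 0.2, -0.05], [0, 0.25, 0]],
  [[-0.003, 0.28, -0.06], [0, 0.35, 0]],
  [[-0.004, 0.36, -0.07], [0, 0.45, 0]],
  [[-0.005, 0.44, -0.08], [0, 0.55, 0]],
  [[-0.006, 0.52, -0.092], [0, 0.65, 0]],
  [[-0.007, 0.58, -0.092], [0, 0.75, 0]],
  [[-0.007, 0.615, -0.092], [0, 0.778, 0]],
  [[-0.007, 0.615, -0.092], [0, 0.778, 0]],
  [[-0.007, 0.615, -0.092], [0, 0.778, 0]],
])

```text
clock: 15.25
tool_pos: [0.4741, 0.2487, 0.2405]
tcp_rot: [[-0.818, -0.0, -0.575], [0.0, 1.0, -0.001], [0.575, -0.001, -0.818]]
ft_force: [-0.6, -0.9, -2.0]
width: 0.0149
grasp_force: 59.0
```

Run:
```python
from h import *
s=robot.get_state();print(s["clock"],s["tool_pos"],s["tcp_rot"],s["joint_pos"],s["width"],s["ft_force"])
p,R=tool([.497,.2485,.12],35);print("err",np.array(s["tool_pos"])-p)
Rs=Ro.from_euler('y',35,degrees=True).as_matrix();lip=np.array([.497,.2485,.12])+Rs@[.02,0,0];print("lip exp",lip)
for c in("scene","side"):
    im,d=robot.capture(c);cv2.imwrite(f"pics/{c}4.png",im);np.save(f"pics/{c}4.npy",d)
    for l in["lip","scoop","ball","jar_mouth"]:
        for r in robot.mark_of(c,l)[:1]: print(c,l,r["score"],r["at"],ray(c,r["at"],{"lip":lip[2],"scoop":.12,"ball":.02,"jar_mouth":.062}[l]))
im=np.hstack([cv2.imread("pics/scene4.png")[160:340,150:400],cv2.imread("pics/side4.png")[180:360,150:400]])
cv2.imwrite("pics/c4.png",cv2.resize(im,(800,288)))
```

```text
15.25 [0.4741 0.2487 0.2405] [[-0.8184 -0.0005 -0.5747]
 [ 0.0004  1.     -0.0015]
 [ 0.5747 -0.0014 -0.8184]] [ 0.005   0.8244 -0.8139  1.3705  0.157   1.6267  0.7802] 0.014921697229117164 [-0.5767 -0.8681 -1.9567]
err [-0.0002  0.0002 -0.0019]
lip exp [0.5134 0.2485 0.1085]
scene lip 0.6 [262.9, 266.1] [0.5108 0.2542 0.1085]
scene scoop 0.74 [266.7, 265.7] [0.4984 0.2512 0.12  ]
scene ball 0.57 [258.9, 275.5] [0.5411 0.2504 0.02  ]
scene jar_mouth 0.85 [268.1, 276.9] [0.4991 0.2521 0.062 ]
side lip 0.7 [266.8, 288.7] [0.5122 0.2442 0.1085]
side scoop 0.3 [275.5, 325.8] [0.4596 0.311  0.12  ]
side ball 0.58 [258.4, 316.4] [0.5332 0.2497 0.02  ]
side jar_mouth 0.63 [208.4, 287.0] [0.6359 0.2546 0.062 ]
```

View pics/c4.png

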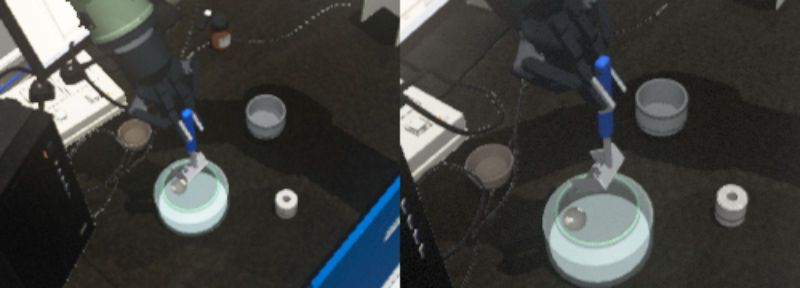

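The scoop (crop at 205,165 and 605,165) hangs lip-down over the jar mouth, and the ball is at the far side of the jar. I'll check the tower's clearance and plan the entry.

Run:
```python
from h import *
for c in("scene","side"):
    d=np.load(f"pics/{c}0.npy");P=cloud(c,d);q=P[(d>0)&(P[...,0]>.4)&(P[...,0]<1.2)&(P[...,1]>.0)&(P[...,1]<.5)&(P[...,2]>.15)]
    print(c,len(q),q.min(0) if len(q) else 0,q.max(0) if len(q) else 0)
def S(x,z): return [J[0]+x/1000,.2485,z/1000]
print("down");chain([(S(-2,60),35),(S(-2,25),35),(S(-2,20),35)])
```

```text
scene 42037 [0.549 0.    0.15 ] [1.0098 0.5    0.718 ]
side 44369 [0.549 0.    0.15 ] [1.0062 0.5    0.5099]
down
shift [-0.0569, 0.0001, 0.0822] turn [0.0006, 0.0007, -0.0008] rows>=1.2 
shift [-0.0903, 0.0001, 0.13] turn [0.0006, 0.0007, -0.0008] rows>=1.9 
shift [-0.0951, 0.0001, 0.1368] turn [0.0006, 0.0007, -0.0008] rows>=2.0
```

Run:
```python
from h import *
for c in("scene","side"):
    d=np.load(f"pics/{c}0.npy");P=cloud(c,d)
    for y in np.arange(.1,.55,.05):
        q=P[(d>0)&(P[...,0]>.4)&(P[...,1]>y)&(P[...,1]<y+.05)&(P[...,2]>.1)]
        print(c,round(y,2),len(q),np.percentile(q[:,0],1) if len(q) else 0,q[:,2].max() if len(q) else 0)
```

```text
scene 0.1 3375 0.8604628484592473 0.6271608325876443
scene 0.15 3756 0.85949280406807 0.6464126652397019
scene 0.2 4295 0.8402892231810637 0.6660322795062639
scene 0.25 4938 0.8604496464726717 0.6864845143811831
scene 0.3 4561 0.9983167968499176 0.7049404736665406
scene 0.35 5321 0.5894826995536607 0.7179900667046839
scene 0.4 6222 0.5701467402667764 0.684120356344882
scene 0.45 6423 0.5518708915738375 0.5937485719320533
scene 0.5 6532 0.5440435160148148 0.49936185925191146
side 0.1 5442 0.8595609675349661 0.5040059600000721
side 0.15 6204 0.858496462915853 0.5099103278497467
side 0.2 6089 0.8276278097289268 0.4681578894217133
side 0.25 5635 0.8644436645334924 0.3697172993093749
side 0.3 1296 0.9986182461615636 0.2726032859205231
side 0.35 561 0.5876415136861215 0.3385697802090849
side 0.4 6250 0.5682964302697004 0.33960522457096076
side 0.45 9151 0.5511766177320093 0.339462617799169
side 0.5 9082 0.5426662590149818 0.3392851205561447
```

>>> servo_tool([
  [[-0.02, 0, 0.03], [0, 0, 0]],
  [[-0.04, 0, 0.058], [0, 0, 0]],
  [[-0.057, 0, 0.082], [0, 0, 0]],
  [[-0.075, 0, 0.108], [0, 0, 0]],
  [[-0.09, 0, 0.13], [0, 0, 0]],
  [[-0.09, 0, 0.13], [0, 0, 0]],
  [[-0.09, 0, 0.13], [0, 0, 0]],
])

```text
clock: 16.45
tool_pos: [0.474, 0.2489, 0.1476]
tcp_rot: [[-0.819, 0.0, -0.574], [-0.0, 1.0, 0.001], [0.574, 0.0, -0.819]]
ft_force: [-0.1, -1.0, -0.7]
width: 0.0148
grasp_force: 58.9
```

Run:
```python
from h import *
s=robot.get_state();print(s["clock"],s["tool_pos"],s["ft_force"])
p,R=tool([J[0]-.002,.2485,.025],35);print("err",np.array(s["tool_pos"])-p)
st=(p,R)
def S(x,z): return [J[0]+x/1000,.2485,z/1000]
print("flatten, from current nominal");chain([(S(-1,22),30),(S(1,17.5),22),(S(3,14),15),(S(6,11),9)],st)
```

```text
16.45 [0.474  0.2489 0.1476] [-0.1003 -0.9693 -0.7392]
err [-0.0003  0.0004  0.0001]
flatten, from current nominal
shift [0.0079, 0.0, 0.0166] turn [0.0, -0.1111, 0.0] rows>=0.6 
shift [0.0177, 0.0, 0.0444] turn [0.0, -0.2889, 0.0] rows>=1.5 
shift [0.0235, 0.0, 0.0696] turn [0.0, -0.4444, 0.0] rows>=2.3 
shift [0.0245, 0.0, 0.0911] turn [0.0, -0.5778, 0.0] rows>=3.0
```

>>> servo_tool([
  [[0.004, 0, 0.008], [0, -0.055, 0]],
  [[0.0079, 0, 0.0166], [0, -0.111, 0]],
  [[0.0128, 0, 0.03], [0, -0.2, 0]],
  [[0.0177, 0, 0.0444], [0, -0.289, 0]],
  [[0.0206, 0, 0.057], [0, -0.367, 0]],
  [[0.0235, 0, 0.0696], [0, -0.444, 0]],
  [[0.024, 0, 0.08], [0, -0.511, 0]],
  [[0.0245, 0, 0.0911], [0, -0.578, 0]],
  [[0.0245, 0, 0.0911], [0, -0.578, 0]],
  [[0.0245, 0, 0.0911], [0, -0.578, 0]],
])

```text
clock: 17.45
tool_pos: [0.4312, 0.249, 0.112]
tcp_rot: [[-0.988, 0.0, -0.156], [0.0, 1.0, 0.0], [0.156, 0.0, -0.988]]
ft_force: [0.5, 0.5, -1.7]
width: 0.0153
grasp_force: 59.0
```

Run:
```python
from h import *
s=robot.get_state();print(s["clock"],s["tool_pos"],s["ft_force"],s["moment"])
def S(x,z): return [J[0]+x/1000,.2485,z/1000]
st=tool(S(6,11),9);print("err",np.array(s["tool_pos"])-st[0])
print("down"); chain([(S(6,10),9),(S(6,9),9),(S(6,8),9)],st)
```

```text
17.45 [0.4312 0.249  0.112 ] [ 0.5333  0.5453 -1.6525] [-0.0057 -0.0947  0.0043]
err [0.0002 0.0005 0.0009]
down
shift [-0.0003, 0.0, 0.0016] turn [0.0, 0.0, 0.0] rows>=0.0 
shift [-0.0005, 0.0, 0.0033] turn [0.0, 0.0, 0.0] rows>=0.0 
shift [-0.0008, 0.0, 0.0049] turn [0.0, 0.0, 0.0] rows>=0.1
```

>>> servo_tool([
  [[-0.0003, 0, 0.0016], [0, 0, 0]],
  [[-0.0003, 0, 0.0024], [0, 0, 0]],
  [[-0.0003, 0, 0.0024], [0, 0, 0]],
  [[-0.0003, 0, 0.0024], [0, 0, 0]],
])

```text
clock: 17.85
tool_pos: [0.4307, 0.2487, 0.1095]
tcp_rot: [[-0.988, 0.001, -0.157], [0.001, 1.0, 0.0], [0.157, 0.0, -0.988]]
ft_force: [-0.1, 0.2, -1.4]
width: 0.0151
grasp_force: 59.0
```

>>> servo_tool([
  [[-0.0001, 0, 0.0008], [0, 0, 0]],
  [[-0.0001, 0, 0.0016], [0, 0, 0]],
  [[-0.0002, 0, 0.0016], [0, 0, 0]],
  [[-0.0002, 0, 0.0016], [0, 0, 0]],
])

```text
clock: 18.25
tool_pos: [0.4304, 0.2488, 0.1088]
tcp_rot: [[-0.988, 0.0, -0.156], [0.0, 1.0, 0.0], [0.156, 0.0, -0.988]]
ft_force: [-3.1, 0.3, 4.2]
width: 0.0153
grasp_force: 59.7
```

Run:
```python
from h import *
def S(x,z): return [J[0]+x/1000,.2485,z/1000]
st=tool(S(6,8.6),9)
chain([(S(9,8.2),7.5),(S(12,7.9),6),(S(16,7.4),4.5),(S(20,6.9),3),(S(30,6.9),3)],st)
```

```text
shift [-0.0013, 0.0, 0.0038] turn [0.0, -0.0333, 0.0] rows>=0.2 
shift [-0.0026, 0.0, 0.0075] turn [0.0, -0.0667, 0.0] rows>=0.3 
shift [-0.0058, 0.0, 0.0114] turn [0.0, -0.1, 0.0] rows>=0.5 
shift [-0.0091, 0.0, 0.0154] turn [0.0, -0.1333, 0.0] rows>=0.7 
shift [-0.0256, 0.0, 0.0128] turn [0.0, -0.1333, 0.0] rows>=0.7
```

>>> servo_tool([
  [[-0.0007, 0, 0.0019], [0, -0.017, 0]],
  [[-0.0013, 0, 0.0038], [0, -0.033, 0]],
  [[-0.002, 0, 0.0057], [0, -0.05, 0]],
  [[-0.0026, 0, 0.0075], [0, -0.067, 0]],
  [[-0.0042, 0, 0.0095], [0, -0.083, 0]],
  [[-0.0058, 0, 0.0114], [0, -0.1, 0]],
  [[-0.0075, 0, 0.0134], [0, -0.117, 0]],
  [[-0.0091, 0, 0.0154], [0, -0.133, 0]],
  [[-0.0132, 0, 0.0147], [0, -0.133, 0]],
  [[-0.0173, 0, 0.0141], [0, -0.133, 0]],
  [[-0.0215, 0, 0.0134], [0, -0.133, 0]],
  [[-0.0256, 0, 0.0128], [0, -0.133, 0]],
  [[-0.0256, 0, 0.0128], [0, -0.133, 0]],
])

```text
clock: 19.55
tool_pos: [0.4445, 0.2489, 0.0988]
tcp_rot: [[-0.999, 0.0, -0.052], [0.0, 1.0, 0.0], [0.052, 0.0, -0.999]]
ft_force: [-6.0, 0.0, 4.3]
width: 0.0152
grasp_force: 59.9
```

Run:
```python
from h import *
s=robot.get_state();print(s["clock"],s["tool_pos"],s["ft_force"],s["moment"])
def S(x,z): return [J[0]+x/1000,.2485,z/1000]
st=tool(S(30,6.9),3);print("err",np.array(s["tool_pos"])-st[0])
chain([(S(33,6.9),3),(S(35,6.9),2),(S(37,6.9),2)],st)
```

```text
19.55 [0.4445 0.2489 0.0988] [-6.0094  0.0406  4.324 ] [0.0946 0.7906 0.033 ]
err [-0.0004  0.0004  0.    ]
shift [-0.005, 0.0, -0.0003] turn [0.0, 0.0, 0.0] rows>=0.1 
shift [-0.0058, 0.0, 0.0022] turn [0.0, -0.0222, 0.0] rows>=0.1 
shift [-0.0091, 0.0, 0.002] turn [0.0, -0.0222, 0.0] rows>=0.1
```

>>> servo_tool([
  [[-0.0025, 0, 0], [0, 0, 0]],
  [[-0.005, 0, 0], [0, 0, 0]],
  [[-0.006, 0, 0.0015], [0, -0.015, 0]],
  [[-0.0065, 0, 0.0022], [0, -0.022, 0]],
  [[-0.0065, 0, 0.0022], [0, -0.022, 0]],
])

```text
clock: 20.05
tool_pos: [0.4482, 0.2488, 0.0972]
tcp_rot: [[-0.999, -0.0, -0.035], [-0.0, 1.0, 0.0], [0.035, 0.0, -0.999]]
ft_force: [-4.3, 0.4, 4.0]
width: 0.0153
grasp_force: 59.7
```

Run:
```python
from h import *
s=robot.get_state();print(s["clock"],s["tool_pos"],s["ft_force"],s["moment"])
ims=[]
for c in("scene","side"):
    im,d=robot.capture(c);cv2.imwrite(f"pics/{c}5.png",im);np.save(f"pics/{c}5.npy",d)
    for l in["lip","ball"]:
        for r in robot.mark_of(c,l)[:1]: print(c,l,r["score"],r["at"],ray(c,r["at"],{"lip":.006,"ball":.0225}[l]))
    ims.append(cv2.resize(im[255:315,230:310] if c=="scene" else im[280:370,225:345],(400,300),interpolation=cv2.INTER_CUBIC))
cv2.imwrite("pics/c5.png",np.hstack(ims))
```

```text
20.05 [0.4482 0.2488 0.0972] [-4.3408  0.4184  3.9542] [0.1977 0.891  0.0517]
scene lip 0.55 [254.8, 274.7] [0.5586 0.2512 0.006 ]
scene ball 0.59 [259.1, 273.0] [0.5452 0.2452 0.0225]
side lip 0.94 [248.6, 317.4] [0.5552 0.2514 0.006 ]
side ball 0.67 [252.4, 315.8] [0.5433 0.2546 0.0225]
```

View pics/c5.png

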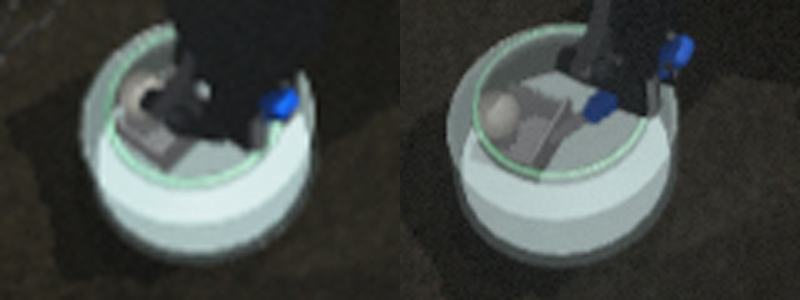

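The ball (side crop at 497,112) sits between the scoop walls, about 12 mm behind the lip. I'll tilt the lip up in place, then draw back and lift.

Run:
```python
from h import *
def S(x,z): return [J[0]+x/1000,.2485,z/1000]
st=tool(S(34.2,6.9),2)
chain([(S(34,8.5),-3),(S(34,11),-8)],st);print()
st=tool(S(34,11),-8)
chain([(S(30,17),-8),(S(26,20.5),-8.5),(S(22,24),-9),(S(17,33),-10),(S(10,45),-12),(S(0,60),-12),(S(0,105),-12)],st)
```

```text
shift [0.0125, 0.0, 0.0108] turn [0.0, -0.1111, 0.0] rows>=0.6 
shift [0.0236, 0.0, 0.0211] turn [0.0, -0.2222, 0.0] rows>=1.2 

shift [0.0052, 0.0, -0.0108] turn [0.0, 0.0, 0.0] rows>=0.1 
shift [0.0123, 0.0, -0.0162] turn [0.0, -0.0111, 0.0] rows>=0.2 
shift [0.0193, 0.0, -0.0216] turn [0.0, -0.0222, 0.0] rows>=0.3 
shift [0.0279, 0.0, -0.035] turn [0.0, -0.0444, 0.0] rows>=0.5 
shift [0.0415, 0.0, -0.051] turn [0.0, -0.0889, 0.0] rows>=0.8 
shift [0.0545, 0.0, -0.0781] turn [0.0, -0.0889, 0.0] rows>=1.1 
shift [0.0441, 0.0, -0.1524] turn [0.0, -0.0889, 0.0] rows>=1.9
```

>>> servo_tool([
  [[0.004, 0, 0.0036], [0, -0.037, 0]],
  [[0.0083, 0, 0.0072], [0, -0.074, 0]],
  [[0.0125, 0, 0.0108], [0, -0.111, 0]],
  [[0.0162, 0, 0.0142], [0, -0.148, 0]],
  [[0.0199, 0, 0.0177], [0, -0.185, 0]],
  [[0.0236, 0, 0.0211], [0, -0.222, 0]],
  [[0.0236, 0, 0.0211], [0, -0.222, 0]],
  [[0.0236, 0, 0.0211], [0, -0.222, 0]],
  [[0.0236, 0, 0.0211], [0, -0.222, 0]],
])

```text
clock: 21.25
tool_pos: [0.4343, 0.2487, 0.085]
tcp_rot: [[-0.99, 0.001, 0.139], [0.001, 1.0, 0.0], [-0.139, 0.0, -0.99]]
ft_force: [-0.4, 0.2, -1.8]
width: 0.0152
grasp_force: 58.9
```

>>> servo_tool([
  [[0.0017, 0, -0.0036], [0, 0, 0]],
  [[0.0035, 0, -0.0072], [0, 0, 0]],
  [[0.0052, 0, -0.0108], [0, 0, 0]],
  [[0.0088, 0, -0.0135], [0, -0.005, 0]],
  [[0.0123, 0, -0.0162], [0, -0.011, 0]],
  [[0.0158, 0, -0.0189], [0, -0.017, 0]],
  [[0.0193, 0, -0.0216], [0, -0.022, 0]],
  [[0.0193, 0, -0.0216], [0, -0.022, 0]],
])

```text
clock: 22.05
tool_pos: [0.4201, 0.2488, 0.0964]
tcp_rot: [[-0.988, -0.0, 0.156], [-0.0, 1.0, 0.0], [-0.156, 0.0, -0.988]]
ft_force: [0.1, -0.3, -1.6]
width: 0.0154
grasp_force: 59.0
```

Run:
```python
from h import *
s=robot.get_state();print(s["clock"],s["tool_pos"],s["ft_force"],s["moment"])
def S(x,z): return [J[0]+x/1000,.2485,z/1000]
st=tool(S(22,24),-9);print("err",np.array(s["tool_pos"])-st[0])
for c in("scene","side"):
    im,d=robot.capture(c);cv2.imwrite(f"pics/{c}6.png",im)
    for l in["lip","ball"]:
        for r in robot.mark_of(c,l)[:1]: print(c,l,r["score"],r["at"],ray(c,r["at"],{"lip":.027,"ball":.040}[l]))
chain([(S(17,33),-10),(S(10,45),-12),(S(0,60),-12),(S(0,105),-12)],st)
```

```text
22.05 [0.4201 0.2488 0.0964] [ 0.0842 -0.3245 -1.5975] [0.0317 0.4351 0.0062]
err [0.0005 0.0003 0.0001]
scene lip 0.72 [261.0, 273.2] [0.5385 0.2438 0.027 ]
scene ball 0.42 [265.5, 277.8] [0.5126 0.2509 0.04  ]
side lip 0.95 [258.2, 311.4] [0.5363 0.2441 0.027 ]
side ball 0.59 [265.0, 315.5] [0.5149 0.2545 0.04  ]
shift [0.0084, 0.0, -0.0135] turn [0.0, -0.0222, 0.0] rows>=0.2 
shift [0.0217, 0.0, -0.0298] turn [0.0, -0.0667, 0.0] rows>=0.4 
shift [0.0342, 0.0, -0.0571] turn [0.0, -0.0667, 0.0] rows>=0.8 
shift [0.0225, 0.0, -0.1311] turn [0.0, -0.0667, 0.0] rows>=1.6
```

The ball moved with the scoop and rolled to the back of the bowl. I'll lift it out.

>>> servo_tool([
  [[0.0042, 0, -0.0067], [0, -0.011, 0]],
  [[0.0084, 0, -0.0135], [0, -0.022, 0]],
  [[0.0128, 0, -0.0189], [0, -0.037, 0]],
  [[0.0172, 0, -0.0243], [0, -0.052, 0]],
  [[0.0217, 0, -0.0298], [0, -0.067, 0]],
  [[0.0258, 0, -0.0389], [0, -0.067, 0]],
  [[0.03, 0, -0.048], [0, -0.067, 0]],
  [[0.0342, 0, -0.0571], [0, -0.067, 0]],
  [[0.032, 0, -0.07], [0, -0.067, 0]],
  [[0.029, 0, -0.09], [0, -0.067, 0]],
  [[0.0255, 0, -0.11], [0, -0.067, 0]],
  [[0.0225, 0, -0.131], [0, -0.067, 0]],
  [[0.0225, 0, -0.131], [0, -0.067, 0]],
  [[0.0225, 0, -0.131], [0, -0.067, 0]],
  [[0.0225, 0, -0.131], [0, -0.067, 0]],
])

```text
clock: 23.85
tool_pos: [0.3948, 0.2484, 0.1713]
tcp_rot: [[-0.978, 0.0, 0.207], [0.0, 1.0, -0.0], [-0.207, -0.0, -0.978]]
ft_force: [-0.7, 0.3, -2.4]
width: 0.0149
grasp_force: 59.0
```

Run:
```python
from h import *
s=robot.get_state();print(s["clock"],s["tool_pos"],s["ft_force"],s["joint_pos"])
S0=[J[0],.2485,.105]
st=tool(S0,-12);print("err",np.array(s["tool_pos"])-st[0])
ims=[]
for c in("scene","side"):
    im,d=robot.capture(c);cv2.imwrite(f"pics/{c}7.png",im);np.save(f"pics/{c}7.npy",d)
    for l in["lip","ball","cup"]:
        for r in robot.mark_of(c,l)[:1]: print(c,l,r["score"],r["at"],ray(c,r["at"],{"lip":.11,"ball":.121,"cup":0}[l]))
    ims.append(cv2.resize(im[200:320,210:370] if c=="scene" else im[220:340,210:370],(400,300),interpolation=cv2.INTER_CUBIC))
cv2.imwrite("pics/c7.png",np.hstack(ims))
# over cup
C=np.array([.511,.037]);A=[C[0]-.03,C[1],.105]
chain([(A,-12)],st)
```

```text
23.85 [0.3948 0.2484 0.1713] [-0.6724  0.2897 -2.4465] [-0.2653  0.3441 -0.6376  2.1774  0.6308  0.6403  0.2059]
err [ 0.0008 -0.0001 -0.0006]
scene lip 0.53 [263.2, 260.7] [0.521  0.2423 0.11  ]
scene ball 0.62 [271.2, 266.1] [0.4881 0.2449 0.121 ]
side lip 0.92 [262.0, 289.6] [0.5183 0.2503 0.11  ]
side ball 0.63 [276.9, 294.5] [0.4852 0.2564 0.121 ]
side cup 0.63 [312.5, 253.3] [0.5107 0.0396 0.    ]
shift [0.0293, -0.3525, -0.0062] turn [0.0, 0.0, 0.0] rows>=4.2
```

View pics/c7.png

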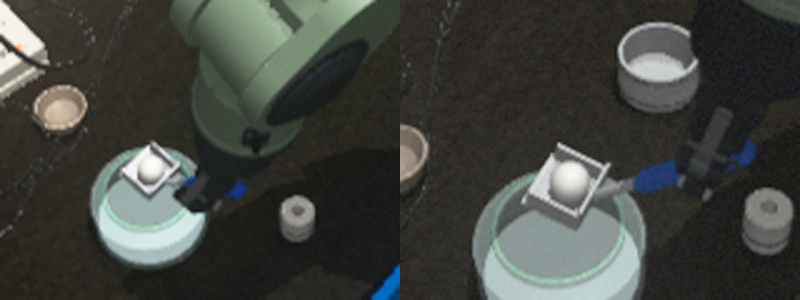

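The ball is clearly in the bowl at (152,168) and (570,180), above the jar rim. I'll carry it to the cup and tip it in.

Run:
```python
from h import *
C=np.array([.511,.0375])
def SL(x,z,th): # scoop origin for lip x rel cup centre, lip z (mm)
    R=Ro.from_euler('y',th,degrees=True).as_matrix();return np.array([C[0]+x/1000,C[1],z/1000])-R@[.02,0,0]
st=tool([J[0],.2485,.105],-12)
chain([(SL(-10,105,-12),-12)],st);print()
st=tool(SL(-10,105,-12),-12);chain([(SL(-10,62,-12),-12)],st);print()
st=tool(SL(-10,62,-12),-12)
chain([(SL(-10,z,t),t) for z,t in((56,-6),(51,0),(47,6),(44,12),(41,18),(39,24),(37,30))],st)
```

```text
shift [0.0301, -0.3517, 0.0007] turn [0.0, 0.0, 0.0] rows>=4.2 

shift [0.0149, 0.0, 0.0701] turn [0.0, 0.0, 0.0] rows>=0.9 

shift [-0.0141, 0.0, -0.0084] turn [0.0, 0.1333, 0.0] rows>=0.7 
shift [-0.0304, 0.0, -0.0166] turn [0.0, 0.2667, 0.0] rows>=1.4 
shift [-0.0486, 0.0, -0.0245] turn [0.0, 0.4, 0.0] rows>=2.1 
shift [-0.0686, 0.0, -0.0318] turn [0.0, 0.5333, 0.0] rows>=2.8 
shift [-0.0898, 0.0, -0.0369] turn [0.0, 0.6667, 0.0] rows>=3.5 
shift [-0.1122, 0.0, -0.0413] turn [0.0, 0.8, 0.0] rows>=4.2 
shift [-0.1353, 0.0, -0.0432] turn [0.0, 0.9333, 0.0] rows>=4.9
```

>>> servo_tool([
  [[0.001, -0.01, 0], [0, 0, 0]],
  [[0.003, -0.035, 0], [0, 0, 0]],
  [[0.006, -0.07, 0], [0, 0, 0]],
  [[0.01, -0.11, 0], [0, 0, 0]],
  [[0.013, -0.15, 0], [0, 0, 0]],
  [[0.016, -0.19, 0], [0, 0, 0]],
  [[0.02, -0.23, 0], [0, 0, 0]],
  [[0.023, -0.27, 0], [0, 0, 0]],
  [[0.026, -0.305, 0], [0, 0, 0]],
  [[0.029, -0.335, 0], [0, 0, 0]],
  [[0.03, -0.348, 0.001], [0, 0, 0]],
  [[0.03, -0.352, 0.001], [0, 0, 0]],
  [[0.03, -0.352, 0.001], [0, 0, 0]],
])

```text
clock: 25.55
tool_pos: [0.3774, 0.0374, 0.1675]
tcp_rot: [[-0.978, 0.001, 0.208], [0.001, 1.0, -0.0], [-0.208, 0.0, -0.978]]
ft_force: [-0.3, 0.3, -1.9]
width: 0.015
grasp_force: 59.0
```

>>> servo_tool([
  [[0.003, 0, 0.013], [0, 0, 0]],
  [[0.007, 0, 0.035], [0, 0, 0]],
  [[0.012, 0, 0.056], [0, 0, 0]],
  [[0.015, 0, 0.07], [0, 0, 0]],
  [[0.015, 0, 0.07], [0, 0, 0]],
  [[0.015, 0, 0.07], [0, 0, 0]],
])

```text
clock: 26.15
tool_pos: [0.3772, 0.0383, 0.1241]
tcp_rot: [[-0.978, 0.0, 0.207], [0.001, 1.0, 0.003], [-0.207, 0.003, -0.978]]
ft_force: [0.0, 0.2, -3.4]
width: 0.0148
grasp_force: 58.9
```

Run:
```python
from h import *
s=robot.get_state();print(s["clock"],s["tool_pos"],s["ft_force"])
for c in("scene","side"):
    im,d=robot.capture(c);cv2.imwrite(f"pics/{c}8.png",im);np.save(f"pics/{c}8.npy",d)
    for l in["lip","ball","cup"]:
        for r in robot.mark_of(c,l)[:1]: print(c,l,r["score"],r["at"],ray(c,r["at"],{"lip":.062,"ball":.073,"cup":0}[l]))
    P=cloud(c,d);q=P[(d>0)&(np.hypot(P[...,0]-.511,P[...,1]-.037)<.05)&(P[...,2]>.037)&(P[...,2]<.045)];print(len(q),circ(q))
```

```text
26.15 [0.3772 0.0383 0.1241] [ 0.0468  0.192  -3.3501]
scene lip 0.48 [319.2, 225.6] [0.5022 0.0318 0.062 ]
scene ball 0.48 [324.9, 230.9] [0.4724 0.0419 0.073 ]
scene cup 0.62 [313.1, 237.1] [0.5172 0.0424 0.    ]
84 (array([0.5113, 0.0351]), np.float64(0.03506962223245681))
side lip 0.97 [317.7, 234.7] [0.5002 0.0372 0.062 ]
side ball 0.71 [317.5, 233.8] [0.4976 0.0453 0.073 ]
side cup 0.59 [314.5, 255.1] [0.5043 0.0429 0.    ]
164 (array([0.5111, 0.0378]), np.float64(0.034902702209416006))
```

>>> servo_tool([
  [[-0.007, 0, -0.0042], [0, 0.067, 0]],
  [[-0.0141, 0, -0.0084], [0, 0.133, 0]],
  [[-0.022, 0, -0.0125], [0, 0.2, 0]],
  [[-0.0304, 0, -0.0166], [0, 0.267, 0]],
  [[-0.0395, 0, -0.0205], [0, 0.333, 0]],
  [[-0.0486, 0, -0.0245], [0, 0.4, 0]],
  [[-0.0586, 0, -0.0282], [0, 0.467, 0]],
  [[-0.0686, 0, -0.0318], [0, 0.533, 0]],
  [[-0.079, 0, -0.0344], [0, 0.6, 0]],
  [[-0.0898, 0, -0.0369], [0, 0.667, 0]],
  [[-0.101, 0, -0.0391], [0, 0.733, 0]],
  [[-0.1122, 0, -0.0413], [0, 0.8, 0]],
  [[-0.1238, 0, -0.0423], [0, 0.867, 0]],
  [[-0.1353, 0, -0.0432], [0, 0.933, 0]],
  [[-0.1353, 0, -0.0432], [0, 0.933, 0]],
  [[-0.1353, 0, -0.0432], [0, 0.933, 0]],
  [[-0.1353, 0, -0.0432], [0, 0.933, 0]],
])

```text
clock: 28.25
tool_pos: [0.4509, 0.0376, 0.1668]
tcp_rot: [[-0.867, -0.001, -0.499], [-0.0, 1.0, -0.0], [0.499, -0.0, -0.867]]
ft_force: [-0.8, -0.5, -2.1]
width: 0.0153
grasp_force: 58.9
```

Run:
```python
from h import *
s=robot.get_state();print(s["clock"],s["tool_pos"],s["ft_force"],s["joint_pos"])
C=np.array([.511,.0375])
def SL(x,z,th):
    R=Ro.from_euler('y',th,degrees=True).as_matrix();return np.array([C[0]+x/1000,C[1],z/1000])-R@[.02,0,0]
st=tool(SL(-10,37,30),30);print("err",np.array(s["tool_pos"])-st[0])
ims=[]
for c in("scene","side"):
    im,d=robot.capture(c);cv2.imwrite(f"pics/{c}9.png",im)
    for l in["lip","ball","cup"]:
        for r in robot.mark_of(c,l)[:1]: print(c,l,r["score"],r["at"],ray(c,r["at"],{"lip":.037,"ball":.02,"cup":0}[l]))
    ims.append(cv2.resize(im[190:280,260:380],(400,300),interpolation=cv2.INTER_CUBIC))
cv2.imwrite("pics/c9.png",np.hstack(ims))
A=SL(-10,110,30);chain([(A,30)],st);st=tool(A,30)
B=[.52,-.12,.06];chain([(B,0)],st);chain([([.52,-.12,.003],0)],tool(B,0))
```

```text
28.25 [0.4509 0.0376 0.1668] [-0.7745 -0.5048 -2.122 ] [ 0.4725  0.8457 -1.0122  1.6818  0.4365  1.4753  0.8868]
err [ 0.0004  0.0001 -0.0002]
scene lip 0.84 [317.0, 232.0] [0.5036 0.0401 0.037 ]
scene ball 0.55 [311.3, 227.7] [0.5349 0.0299 0.02  ]
scene cup 0.78 [315.4, 235.7] [0.5152 0.0339 0.    ]
side lip 0.73 [325.1, 240.9] [0.4866 0.025  0.037 ]
side ball 0.57 [306.4, 244.7] [0.527 0.038 0.02 ]
side cup 0.57 [312.9, 255.2] [0.5076 0.0446 0.    ]
shift [0.0608, 0.0, -0.1054] turn [0.0, 0.0, 0.0] rows>=1.5 
shift [-0.0495, -0.2625, 0.1498] turn [0.0, -0.6667, 0.0] rows>=3.7 
shift [0.0, 0.0, 0.095] turn [0.0, 0.0, 0.0] rows>=1.1
```

View pics/c9.png

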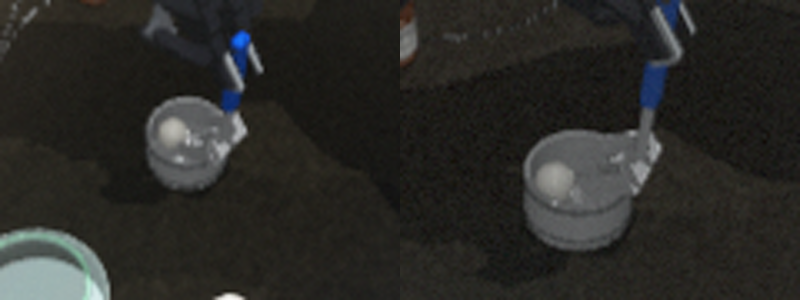

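The ball is in the cup at (172,132) and (553,180). I'll lift away and set the scoop down.

>>> servo_tool([
  [[0.02, 0, -0.035], [0, 0, 0]],
  [[0.04, 0, -0.07], [0, 0, 0]],
  [[0.061, 0, -0.105], [0, 0, 0]],
  [[0.061, 0, -0.105], [0, 0, 0]],
  [[0.061, 0, -0.105], [0, 0, 0]],
])

```text
clock: 29.15
tool_pos: [0.4512, 0.0374, 0.2394]
tcp_rot: [[-0.866, 0.0, -0.499], [0.001, 1.0, -0.0], [0.499, -0.0, -0.866]]
ft_force: [-0.1, -0.2, -2.5]
width: 0.0149
grasp_force: 59.1
```

>>> servo_tool([
  [[-0.005, -0.06, 0.02], [0, -0.13, 0]],
  [[-0.015, -0.12, 0.04], [0, -0.26, 0]],
  [[-0.03, -0.18, 0.08], [0, -0.4, 0]],
  [[-0.0495, -0.24, 0.12], [0, -0.53, 0]],
  [[-0.0495, -0.2625, 0.15], [0, -0.667, 0]],
  [[-0.0495, -0.2625, 0.15], [0, -0.667, 0]],
  [[-0.0495, -0.2625, 0.15], [0, -0.667, 0]],
])

```text
clock: 29.85
tool_pos: [0.4308, -0.1205, 0.1462]
tcp_rot: [[-1.0, 0.001, -0.001], [0.001, 1.0, 0.0], [0.001, 0.0, -1.0]]
ft_force: [-0.4, -0.2, -1.9]
width: 0.0149
grasp_force: 59.1
```

>>> servo_tool([
  [[0, 0, 0.03], [0, 0, 0]],
  [[0, 0, 0.06], [0, 0, 0]],
  [[0, 0, 0.085], [0, 0, 0]],
  [[0, 0, 0.095], [0, 0, 0]],
  [[0, 0, 0.098], [0, 0, 0]],
  [[0, 0, 0.098], [0, 0, 0]],
])

```text
clock: 30.45
tool_pos: [0.4323, -0.1196, 0.0882]
tcp_rot: [[-1.0, -0.0, 0.0], [-0.0, 1.0, 0.0], [-0.0, 0.0, -1.0]]
ft_force: [0.0, -0.4, -1.7]
width: 0.0147
grasp_force: 59.1
```

>>> servo_tool([
  [[0, 0, 0.0015], [0, 0, 0]],
  [[0, 0, 0.0018], [0, 0, 0]],
  [[0, 0, 0.0018], [0, 0, 0]],
  [[0, 0, 0.0018], [0, 0, 0]],
])

```text
clock: 30.85
tool_pos: [0.4321, -0.12, 0.0873]
tcp_rot: [[-1.0, 0.0, 0.001], [0.0, 1.0, -0.0], [-0.001, -0.0, -1.0]]
ft_force: [-2.1, 0.7, 5.4]
width: 0.0149
grasp_force: 60.1
```

>>> servo_tool([
  [[0, 0, 0], [0, 0, 0]],
  [[0, 0, 0], [0, 0, 0]],
  [[0, 0, 0], [0, 0, 0]],
  [[0, 0, 0], [0, 0, 0]],
  [[0, 0, 0], [0, 0, 0]],
  [[0, 0, 0], [0, 0, 0]],
  [[0, 0, 0], [0, 0, 0]],
  [[0, 0, 0], [0, 0, 0]],
], fingers=1)

```text
clock: 31.65
tool_pos: [0.4318, -0.12, 0.0868]
tcp_rot: [[-1.0, 0.0, 0.0], [0.0, 1.0, 0.0], [-0.0, 0.0, -1.0]]
ft_force: [-0.4, -0.0, -0.9]
width: 0.0855
grasp_force: 0.0
```

>>> servo_tool([
  [[0, 0, -0.04], [0, 0, 0]],
  [[0, 0, -0.1], [0, 0, 0]],
  [[0, 0, -0.17], [0, 0, 0]],
  [[0, 0, -0.24], [0, 0, 0]],
  [[0, 0, -0.28], [0, 0, 0]],
  [[0, 0, -0.28], [0, 0, 0]],
  [[0, 0, -0.28], [0, 0, 0]],
])

```text
clock: 32.35
tool_pos: [0.4316, -0.1204, 0.2548]
tcp_rot: [[-1.0, 0.001, 0.001], [0.001, 1.0, -0.001], [-0.001, -0.001, -1.0]]
ft_force: [-0.3, -0.5, 0.1]
width: 0.0855
grasp_force: 0.0
```

Run:
```python
from h import *
s=robot.get_state();print(s["clock"],s["tool_pos"],s["ft_force"],s["width"])
ims=[]
for c in("scene","side"):
    im,d=robot.capture(c);P=cloud(c,d)
    for l in["scoop","lip","handle","ball"]:
        for r in robot.mark_of(c,l)[:1]: print(c,l,r["score"],r["at"],ray(c,r["at"],{"handle":.106,"ball":.02}.get(l,0)))
    b=im.astype(int);q=P[(d>0)&(b[...,0]>b[...,2]+50)&(abs(P[...,1]+.12)<.06)&(abs(P[...,0]-.43)<.07)&(P[...,2]>.03)]
    if len(q)>20: print(len(q),q.mean(0),np.linalg.svd(q-q.mean(0))[2][0])
    ims.append(cv2.resize(im[150:270,260:420],(400,300),interpolation=cv2.INTER_CUBIC))
cv2.imwrite("pics/c10.png",np.hstack(ims))
```

```text
32.35 [ 0.4316 -0.1204  0.2548] [-0.3031 -0.4618  0.0797] 0.08550489526650319
scene scoop 0.84 [342.3, 201.8] [ 0.5338 -0.1242  0.    ]
scene lip 0.84 [341.4, 200.7] [ 0.5389 -0.126   0.    ]
scene handle 0.56 [372.8, 197.3] [ 0.4259 -0.1257  0.106 ]
scene ball 0.53 [312.5, 224.6] [0.5396 0.0186 0.02  ]
87 [ 0.4366 -0.1164  0.1012] [ 0.5742  0.023  -0.8184]
side scoop 0.71 [333.7, 211.2] [ 0.5193 -0.1193  0.    ]
side lip 0.68 [328.3, 209.4] [ 0.5348 -0.1202  0.    ]
side handle 0.84 [373.3, 189.3] [ 0.4232 -0.1151  0.106 ]
side ball 0.62 [306.5, 245.5] [0.5258 0.0402 0.02  ]
152 [ 0.4362 -0.1134  0.0981] [ 0.5739  0.0264 -0.8185]
```

View pics/c10.png

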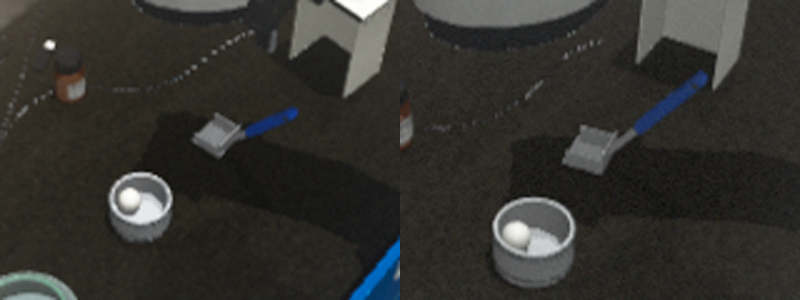

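The scoop stands flat at (217,135), about 120 mm from its parking place. The ball is in the cup at (130,200), and everything has been let go.

```bash
python3 -c "
from rig import robot
print(robot.close_job())"
```

```text
the job is handed in; nothing more can be done
None
```

I handed the job in at about 32 s on the robot's clock: the ball is in the cup and the scoop stands flat and released, about 120 mm from its parking place (no verdict was returned).

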